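# Offer up a controller cover

### The arm

A 6-joint arm with a two-finger parallel gripper is mounted at the origin on the work surface. World frame = base frame: x ahead of the robot, y to its left, z up, the work surface at z = 0. Lengths are in m, angles in rad, forces in N, time in s.
With the tool pointing down it reaches from about 0.3 to 0.825 m from the base axis. Payload 5.4 kg.
Tool frame: the origin (TCP) lies at the very end of the fingers, on their centre line; the grasp point (between the pads) lies 19 mm behind it; z points along the fingers, y is the line along which they close (so a half turn about z gives the same grasp; the last joint's range is limited). The gripper opens to 92 mm and grips with 3 to 60 N. Pads are 20 mm wide; open, the fingers measure 128 mm over their backs; the gripper's body (75 mm by 189 mm) begins 69 mm behind the grasp point.
Start: joints at [-1.435, 0.158, 1.597, -0, 1.386, -0.21], TCP at [0.195, -0.541, 0.215] pointing down, gripper open.
Joint ranges: [-2.91, 2.91], [-0.94, 2.29], [0.18, 2.7], [-1.29, 4.43], [0.17, 2.64], [-3, 3]. Speed limits (rad/s): [2.57, 2.57, 3.14, 3.14, 3.14, 3.14].

### API

Orientations are given as a rotation vector (axis times angle).
In Python, from workcell import bot gives the robot as it stands. Calls block until the motion is done:
- bot.goto(position, orientation): joint-space move of the TCP to a pose.
- bot.line_to(position, rot=None, max_speed=0.15): straight line of the TCP; rot=None keeps the orientation; max_speed is the mean speed in m/s.
- bot.set_joints(angles): joint-space move.
- bot.set_gripper(opening, newtons=None): opening from 0.0 (shut) to 1.0 (fully open); newtons is the grip in N (None keeps the last); returns when the fingers have stopped.
- bot.hold(seconds).
- bot.inverse_kinematics(position, orientation): joint angles nearest the present ones, or None.
- bot.read_camera(name): name is "scene" or "side" or "wrist"; returns a dict with "pixels" (400x640x3 uint8, blue, green, red), "fx", "fy", "cx", "cy" (pixels), "R" (3x3) and "t" (3): a world point X has camera coordinates R X + t. Camera axes: x right, y down, z forward; pixel columns grow to the right and rows downward; lengths in m; the calibration is good to about 2 mm. The wrist camera is an equidistant fisheye: a pixel r from the principal point sees the ray r / f radians off the axis. A picture is of the moment at which its call begins. There is no depth.
A pose or a line that the arm cannot do raises bot.MotionError and nothing moves.
- bot.job_done(): hands the job in; it is judged then, once.
Readings, each from a call of its own:
- bot.current_clock(): time.
- bot.current_joints(): joint angles.
- bot.current_joint_vel(): joint speeds.
- bot.current_effort(): joint torques, N m.
- bot.current_ee_pos(): TCP position.
- bot.current_tool_rot(): TCP orientation.
- bot.current_contact_force(): force on the tool from outside, world axes, zero at the start.
- bot.current_ft_torque(): the same for the moment, N m.
- bot.current_opening(): opening from 0.0 (shut) to 1.0 (fully open).
- bot.current_grip_force(): force on a finger pad.
Only numpy, scipy, OpenCV 4.12 (cv2) and the standard library are available. Lean on these libraries where they do the work, as an engineer would, in place of code of your own. Each camera call takes 0.05 s, during which the arm holds its last target. There are 200 camera calls.

### The job

Take the flat-bladed screwdriver with the square handle out of the tool block, turn the slotted quarter-turn fastener in the open controller box clockwise fully home with its blade (not with the fingers), so that the board carrier is locked, and drop the screwdriver back upright into a hole of the block. Then pick up the box's cover (the knob on its top makes a good handle), carry it over the test track without brushing track or wagon, and hold it about a centimetre above the box without ever touching it: still, level, square over it and with the display window over the socket strip, so that I can check its pins against the socket before it goes down. Finish while the gripper is still holding the cover there, and leave everything else on the bench where it is.

Things in the scene. Friction and masses are not known exactly. Their poses are not given: they have to be found in the camera images.
- box_base: the open lower half of the controller: a dark grey-green plastic tray 160 (x) x 100 (y) x 38 mm, walls 3 mm, fixed in a plywood assembly cradle 190 x 130 mm on the bench. Origin on the bench surface under the middle of the tray, x along its length, z up. The tray's rim is 48 mm above the bench; everything inside stays below the rim. At its far (+x) end is a black socket strip, at its near (-x) end three black sockets in the end wall
- base_near (a point): point in the plane of the tray's rim (48 mm above the bench), on its long middle line, 70 mm from the middle towards the near (-x) end
- base_far (a point): point in the plane of the tray's rim, on its long middle line, 70 mm from the middle towards the far (+x) end, where the socket strip is
- fastener (a joint): angle of the captive quarter-turn fastener: 0 fully open, grows as it is turned clockwise seen from above, stop at 1.6 (fully home, after about a quarter turn; home counts from 1.4). It stays where it is left; about 0.035 N m turns it. It starts anywhere from 0 to 0.4. At 0 the slot lies across the tray (along its y), fully home it lies along the tray's length
- fastener_slot (a point): middle of the top face of the fastener's round steel head (18 mm across, axis vertical), 32 mm above the bench, on the tray's middle line 50 mm from its middle towards the near (-x) end. The point's x axis runs along the slot and turns with it. The slot is 3.6 mm wide and 4 mm deep with bevelled lips (5.5 mm wide at the top), and runs right across the head; slot and blade leave about 0.15 rad of play either way
- driver_handle (a point): the flat-bladed screwdriver, loose, 75 g, 139 mm long, standing upright, blade down, in one of the two holes of the tool block. This point is on its axis half-way up the black handle, 100 mm above the blade's end; z up along the tool. The handle is square, 26 x 26 mm and 68 mm long (from 65 to 133 mm above the blade's end), its faces across the point's x and y; it has a shank 8 mm thick and a blade 12 mm wide along the point's x and 1.8 mm thick along y
- driver_tip (a point): middle of the end of the screwdriver's blade; same axes as driver_handle
- tool_block: fixed wooden block 50 (x) x 134 (y) x 72 mm high with two square through holes 15 mm wide, 84 mm apart along its y axis; one holds the screwdriver, the other the nut driver. A driver hangs in its hole with the lower end of its handle resting on the block's top, so the screwdriver's handle point is then 107 mm above the bench. Origin under the block's middle, z up
- block_hole0 (a point): middle of the mouth of the hole at the block's -y side, on the block's top, 72 mm above the bench
- block_hole1 (a point): middle of the mouth of the hole at the block's +y side, on the block's top, 72 mm above the bench
- nut_driver_handle (a point): bystander: a nut driver with a round waisted amber handle (26 mm across at most, its top 134 mm above the bench) in the other hole of the block; half-way up its handle
- cover: the controller's cover, loose, 170 g: a dark grey-green plastic lid open below, 160 (x) x 100 (y) x 30 mm high, walls 3 mm, resting on the bench on its rim. Origin in the plane of its rim (its underside), in the middle; x along its length towards the end with the display window, z up. It starts turned by less than 1 rad against the box
- cover_knob (a point): grasp point on the cover's black bar knob, which stands fixed in the middle of the cover's top: 46 mm long along the cover's x, 16 mm thick along its y, 30 mm high above the cover's top, with parallel faces. The point is on the knob's axis 22 mm above the cover's top and 52 mm above the cover's rim (fingertips 19 mm past this point just clear the cover's top)
- cover_near (a point): point in the plane of the cover's rim, on its long middle line, 70 mm from the middle towards its -x end (the end away from the display window)
- cover_far (a point): point in the plane of the cover's rim, on its long middle line, 70 mm from the middle towards its +x end (the display window's end)
- test_track: fixed raised test track between the box's and the cover's places: a plywood board 220 (x) x 80 (y) mm on two legs, 70 mm high, the rails' tops 78 mm and the two buffer stops 86 mm above the bench. Origin on the bench under its middle
- wagon_top (a point): bystander: a loose yellow tank wagon 110 x 29 x 42 mm, 140 g, on the test track; this point is the top of its dome, about 120 mm above the bench
- handset_a: bystander: loose white handset 145 x 60 x 24 mm with a black knob, 42 mm high over the knob; origin under its middle
- handset_b: bystander: a second such white handset; origin under its middle
- glue_bottle: bystander: loose white bottle, 44 mm across and 110 mm high; origin under its middle
- wire_spool: bystander: loose black empty spool, 56 mm across and 36 mm high; origin under its middle
- screw_tray: bystander: loose small red tray 100 x 75 x 32 mm; origin under its middle
- pliers: bystander: loose pliers lying on the bench, 155 x 75 x 14 mm; origin near the pivot
Things that resemble listed ones, but are neither listed nor needed, are in the scene too. What is shaped like the cover but orange is not meant.

How it is judged:
By the outcome, as a careful person would: the job done as asked, in the order asked, and still so for the second after the job is handed in, while the arm keeps its last pose, push and grip.
It also fails if it takes over 72 s, if anything falls off the work surface, if the arm or the gripper's body presses on something with over 40 N, if the wrist force passes 120 N, or if a joint passes its speed limit or range.

## Working session

There is one attempt and no reset: what is moved stays moved. The work goes in short steps, each a Python script; the robot and the scene stay as the last script left them, time stands still between calls to the robot, and variables do not carry over. Pictures are saved under pics/ and viewed, at most 10 in all, crops included, and the job is handed in when it is done.

```bash
ls; mkdir -p pics; python3 - <<'E'
from workcell import bot
import cv2,numpy as np
for n in ["scene","side","wrist"]:
    c=bot.read_camera(n); cv2.imwrite(f"pics/{n}0.png",c["pixels"])
    print(n,c["fx"],c["fy"],c["cx"],c["cy"],np.round(c["R"],3).tolist(),np.round(c["t"],3), np.round(-np.array(c["R"]).T@c["t"],3))
print(bot.current_clock(),bot.current_tool_rot())
E
```

```text
pics
scene 378.02297329158444 378.02297329158444 322.2579046497564 198.0453640701364 [[-0.401, 0.916, 0.011], [0.48, 0.22, -0.849], [-0.78, -0.336, -0.528]] [ 0.23  -0.156  1.532] [1.362 0.338 0.673]
side 404.30419766913786 404.30419766913786 319.3452035504376 199.0364826763897 [[-0.999, -0.045, -0.011], [-0.025, 0.724, -0.689], [0.039, -0.688, -0.724]] [0.524 0.109 1.34 ] [0.473 0.867 1.052]
wrist 309.70691628693146 309.70691628693146 322.2143007233537 198.69136893075668 [[0.339, -0.941, -0.002], [-0.902, -0.326, 0.282], [-0.266, -0.094, -0.959]] [-0.574 -0.032  0.39 ] [ 0.27  -0.513  0.382]
0.15 [-3.09334941e+00 -5.40156964e-01 -9.02739882e-05]
```

View pics/scene0.png

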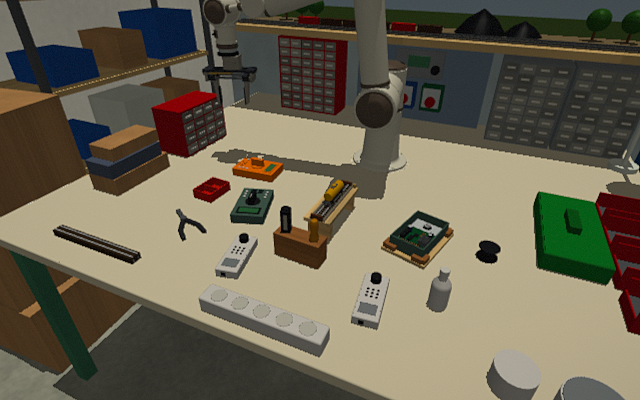

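View pics/side0.png

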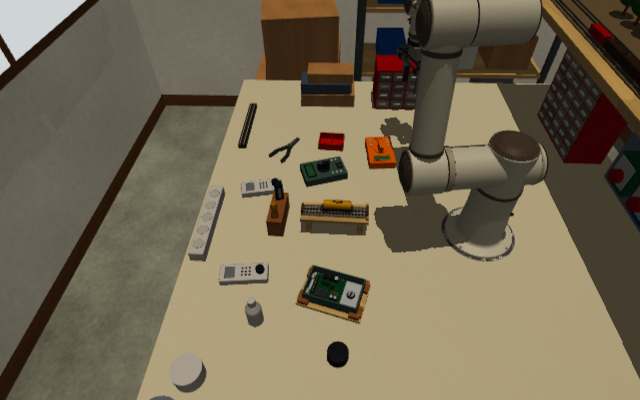

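The scene view shows the tool block at (300,240) with the black screwdriver at (286,219), the green cover at (252,205), the track and wagon at (333,205), and the box at (420,235). In the side view the box is at (335,290), the cover at (324,170) and the screwdriver at (278,190).

```bash
cat > h.py <<'E'
from workcell import bot
import cv2,numpy as np
from scipy.spatial.transform import Rotation as Ro
from scipy.optimize import least_squares
def cam(n,save=None):
    c=bot.read_camera(n); c["R"]=np.array(c["R"]);c["t"]=np.array(c["t"]);c["n"]=n
    if save: cv2.imwrite(f"pics/{save}.png",c["pixels"]); np.save(f"pics/{save}.npy",c,allow_pickle=True)
    return c
def load(s): return np.load(f"pics/{s}.npy",allow_pickle=True).item()
def ray(c,p):
    a=np.array([(p[0]-c["cx"])/c["fx"],(p[1]-c["cy"])/c["fy"]])
    if c["n"]=="wrist":
        r=np.hypot(*a); d=np.r_[a/r*np.sin(r),np.cos(r)] if r>1e-9 else np.array([0,0,1.])
    else: d=np.r_[a,1]
    return -c["R"].T@c["t"], c["R"].T@(d/np.linalg.norm(d))
def onz(c,p,z):
    o,d=ray(c,p); return o+d*(z-o[2])/d[2]
def proj(c,X):
    x=c["R"]@np.asarray(X)+c["t"]
    if c["n"]=="wrist":
        s=np.hypot(x[0],x[1]); k=np.arctan2(s,x[2])/max(s,1e-12); a=x[:2]*k
    else: a=x[:2]/x[2]
    return np.array([c["cx"]+c["fx"]*a[0],c["cy"]+c["fy"]*a[1]])
def tri(obs):
    A=np.zeros((3,3));b=np.zeros(3)
    for c,p in obs:
        o,d=ray(c,p);P=np.eye(3)-np.outer(d,d);A+=P;b+=P@o
    X=np.linalg.solve(A,b); return X,[np.round(proj(c,X)-p,1).tolist() for c,p in obs]
def down(yaw): # tool z down, tool y along world angle yaw
    y=np.array([np.cos(yaw),np.sin(yaw),0]);z=np.array([0,0,-1.]);x=np.cross(y,z)
    return Ro.from_matrix(np.c_[x,y,z]).as_rotvec()
E
python3 - <<'E'
from h import *
s=cam("scene","s1");d=cam("side","d1")
for n,a,b in [("box",(420,232),(335,289)),("handle",(286,219),(278,190)),("coverknob",(252,197),(323,165)),("wagon",(337,187),(337,204)),("nut",(314,230),(274,210))]:
    X,e=tri([(s,a),(d,b)]);print(n,X.round(3),e)
T=Ro.from_rotvec(bot.current_tool_rot()).as_matrix();w=cam("wrist")
print("cam in tool",(T.T@(-w["R"].T@w["t"]-bot.current_ee_pos())).round(4),"axes",(T.T@w["R"].T).round(3).tolist(),T.round(3).tolist())
E
```

```text
box [0.468 0.254 0.034] [[-0.0, -0.0], [-0.0, 0.0]]
handle [ 0.662 -0.064  0.11 ] [[0.0, 0.0], [0.0, -0.0]]
coverknob [ 0.522 -0.264  0.047] [[0.0, 0.0], [0.0, -0.0]]
wagon [ 0.467 -0.     0.118] [[-0.0, -0.0], [-0.0, 0.0]]
nut [0.666 0.017 0.102] [[0.0, 0.0], [0.0, -0.0]]
cam in tool [ 0.0798 -0.0006 -0.1678] axes [[0.001, -0.959, -0.283], [1.0, 0.001, -0.0], [0.0, -0.283, 0.959]] [[0.941, 0.339, -0.0], [0.339, -0.941, 0.001], [0.0, -0.001, -1.0]]
```

```bash
python3 - <<'E'
from h import *
v=down(-np.pi/2)
t0=bot.current_clock()
for n,p in [("c1",(0.44,-0.31,.22)),("c2",(0.44,-0.22,.22)),("h1",(0.60,-0.10,.25)),("h2",(0.60,0.0,.25)),("b1",(0.39,0.21,.2)),("b2",(0.39,0.29,.2))]:
    bot.goto(p,v); cam("wrist",n); print(n,bot.current_clock()-t0,np.round(bot.current_joints(),2))
    if n[1]=="2":
        a=load(n[0]+"1")["pixels"];b=load(n)["pixels"]
        cv2.imwrite(f"pics/{n}m.png",np.hstack([a[:,120:520],b[:,120:520]]))
E
```

```text
c1 1.325 [-0.84  0.06  1.69 -0.    1.39  0.73]
c2 1.825 [-0.71 -0.06  1.82 -0.    1.39  0.86]
h1 2.7 [-0.37  0.22  1.46 -0.    1.47  1.21]
h2 3.2333000000000003 [-0.2   0.2   1.48 -0.    1.46  1.37]
b1 4.4333 [ 0.22 -0.18  1.96 -0.    1.36  1.79]
b2 4.9 [ 0.39 -0.06  1.86 -0.    1.35  1.96]
```

View pics/c2m.png

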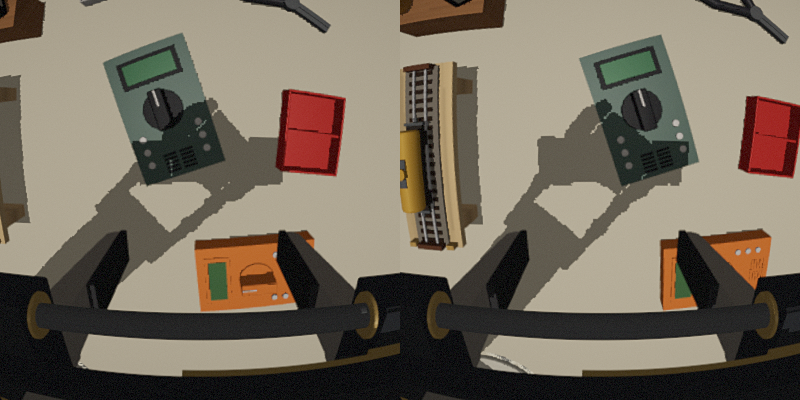

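View pics/h2m.png

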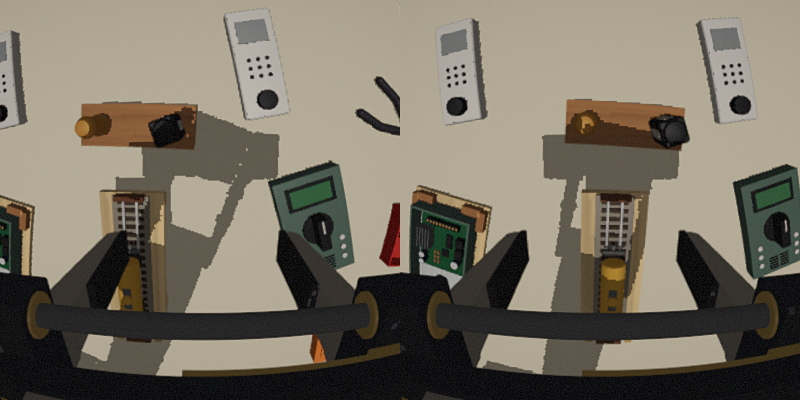

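View pics/b2m.png

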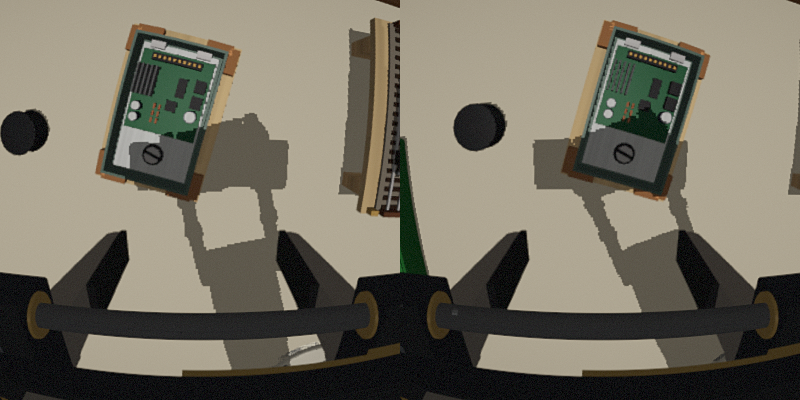

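Reading the wrist mosaics, which pair two wrist positions and start at image column 120:
- **Cover:** the window is at the far end. Its top corners are at (103,64), (182,34), (224,161) and (147,185) on the left, and (580,57), (661,36), (698,161) and (622,185) on the right.
- **Screwdriver:** the black handle is at (166,130) left and (665,130) right, in the hole towards the cover.
- **Fastener:** its centre is at (152,155) left and (624,153) right, with the socket strip at the top.

I'll take closer looks next.

```bash
python3 - <<'E'
from h import *
c1,c2,h1,h2,b1,b2=[load(k) for k in ["c1","c2","h1","h2","b1","b2"]]
L=lambda p:(p[0]+120,p[1]); Rr=lambda p:(p[0]-280,p[1])
A=[(103,64),(182,34),(224,161),(147,185)];B=[(580,57),(661,36),(698,161),(622,185)]
P=[]
for a,b in zip(A,B):
    X,e=tri([(c1,L(a)),(c2,Rr(b))]);P.append(X);print("cover",X.round(4),e)
P=np.array(P);print([np.linalg.norm(P[i]-P[i-1]).round(3) for i in range(4)])
f=tri([(b1,L((152,155))),(b2,Rr((624,153)))]);print("fast",f)
k=tri([(c1,L((160,108))),(c2,Rr((640,109)))]);print("knob",k)
h=tri([(h1,L((167,128))),(h2,Rr((667,130)))]);print("hand",h)
v=down(-np.pi/2)
F,H=f[0],h[0]
tiles=[]
for n,p,X,w,hh,s in [("b3",(.36,F[1]+.03,.13),F,200,150,2),("b4",(.36,F[1]-.05,.13),F,200,150,2),("h3",(H[0]-.1,H[1]+.02,.17),H,100,70,4),("h4",(H[0]-.1,H[1]-.04,.17),H,100,70,4)]:
    bot.goto(p,v);c=cam("wrist",n);q=proj(c,X)
    if n[0]=="b":q[1]-=45
    x0=int(np.clip(q[0]-w/2,0,640-w));y0=int(np.clip(q[1]-hh/2,0,400-hh));print(n,"crop",x0,y0,s)
    tiles.append(cv2.resize(c["pixels"][y0:y0+hh,x0:x0+w],None,fx=s,fy=s,interpolation=cv2.INTER_CUBIC))
cv2.imwrite("pics/m1.png",np.vstack([np.hstack(tiles[:2]),np.hstack(tiles[2:])]))
print(bot.current_clock())
E
```

```text
cover [ 0.5795 -0.1947  0.032 ] [[-0.1, -1.4], [0.1, 1.5]]
cover [ 0.6091 -0.2873  0.0296] [[-0.0, -0.0], [-0.0, 0.0]]
cover [ 0.4604 -0.3359  0.0286] [[-0.0, -0.7], [0.0, 0.7]]
cover [ 0.4304 -0.2435  0.0278] [[-0.0, -0.1], [-0.0, 0.1]]
[np.float64(0.157), np.float64(0.097), np.float64(0.156), np.float64(0.097)]
fast (array([0.42188781, 0.26633254, 0.02558032]), [[-0.0, -0.5], [0.0, 0.5]])
knob (array([ 0.52156043, -0.26251167,  0.03410986]), [[0.0, 0.4], [0.0, -0.4]])
hand (array([ 0.66044346, -0.06574403,  0.10676619]), [[0.0, 0.5], [0.0, -0.5]])
b3 crop 255 10 2
b4 crop 166 13 2
h3 crop 302 47 4
h4 crop 219 48 4
7.8333
```

View pics/m1.png

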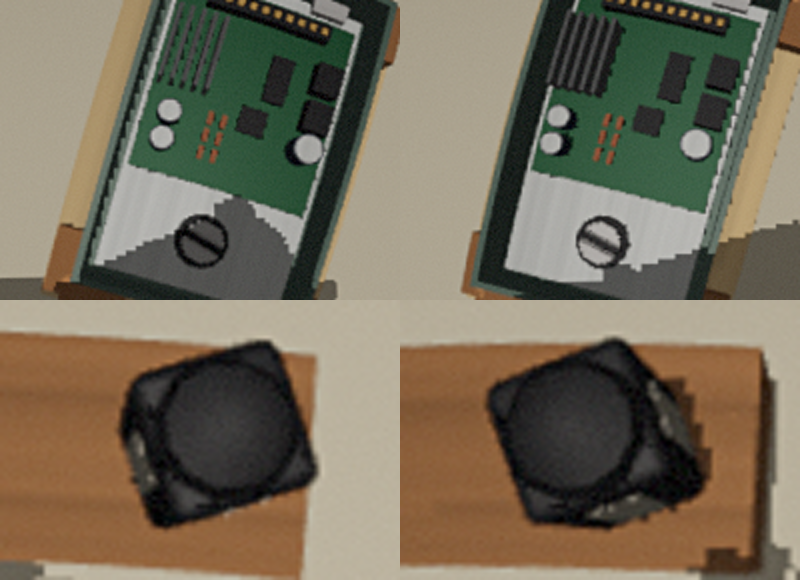

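The closeup shows the fastener at (202,241) and (602,242). Its slot runs (184,230)→(221,251) and (582,235)→(622,250). The handle's top face has corners (133,381), (270,343), (316,474), (160,526) on the left and (490,388), (622,340) and (530,520) on the right, with the centre at (228,430) and (565,428).

```bash
python3 - <<'E'
from h import *
b3,b4,h3,h4=[load(k) for k in ["b3","b4","h3","h4"]]
fb3=lambda p:(255+p[0]/2,10+p[1]/2); fb4=lambda p:(166+(p[0]-400)/2,13+p[1]/2)
fh3=lambda p:(302+p[0]/4,47+(p[1]-300)/4*1.0); fh4=lambda p:(219+(p[0]-400)/4,48+(p[1]-300)/4)
print("F",tri([(b3,fb3((202,241))),(b4,fb4((602,242)))]))
for c,f,a,b in [(b3,fb3,(184,230),(221,251)),(b4,fb4,(582,235),(622,250))]:
    u=onz(c,f(b),.032)-onz(c,f(a),.032);print("slot",np.degrees(np.arctan2(u[1],u[0])))
print("H",tri([(h3,fh3((228,430))),(h4,fh4((565,428)))]))
a=[onz(h3,fh3(p),.14) for p in [(133,381),(270,343),(316,474),(160,526)]]
b=[onz(h4,fh4(p),.14) for p in [(490,388),(622,340),(530,520)]]
ang=lambda u:np.degrees(np.arctan2(u[1],u[0])).round(1)
print([ang(a[i]-a[i-1])%90 for i in range(4)],np.mean(a,0),ang(b[1]-b[0])%90,ang(b[2]-b[0])%90)
print([np.linalg.norm(a[i]-a[i-1]).round(4) for i in range(4)])
# box yaw rough: PCB/plate edge in b3: (130,165)->(303,214), b4 (530,172)->(702,218)
for c,f,p,q in [(b3,fb3,(130,165),(303,214)),(b4,fb4,(530,172),(702,218))]:
    u=onz(c,f(q),.03)-onz(c,f(p),.03);print("across",ang(u))
E
```

```text
F (array([0.42177282, 0.26602238, 0.0239447 ]), [[0.0, 0.1], [-0.0, -0.1]])
slot -118.74911075194667
slot -111.8990076283169
H (array([ 0.65940739, -0.06636043,  0.14313214]), [[0.0, -0.4], [0.0, 0.4]])
[np.float64(10.6), np.float64(17.700000000000003), np.float64(19.599999999999994), np.float64(20.200000000000003)] [ 0.65941054 -0.0655157   0.14      ] 17.200000000000003 16.19999999999999
[np.float64(0.0236), np.float64(0.0227), np.float64(0.0223), np.float64(0.0264)]
across -104.4
across -106.7
```

```bash
python3 - <<'E'
from h import *
R=lambda im,s:cv2.resize(im,None,fx=s,fy=s,interpolation=cv2.INTER_CUBIC)
b1,b2,s,d=[load(k)["pixels"] for k in ["b1","b2","s1","d1"]]
T=lambda im,x0,y0:R(np.ascontiguousarray(np.rot90(im[y0:y0+200,x0:x0+150],-1)),2)
cv2.imwrite("pics/m2.png",np.vstack([np.hstack([T(b1,215,10),T(b2,280,10)]),np.hstack([R(s[205:280,375:475],4),R(d[258:333,285:385],4)])]))
E
```

```text
(no output)
```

View pics/m2.png

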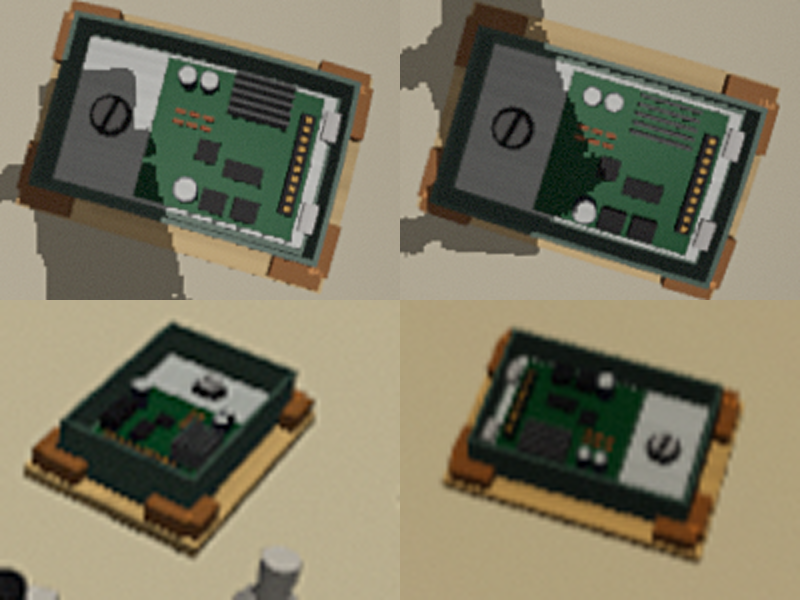

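In the box composite, the rim corners are (75,14), (358,82), (320,265) and (33,188) in the b1 tile, and (478,27), (768,105), (715,286) and (430,208) in the b2 tile. In the side tile they are (512,330), (722,387), (690,517) and (470,440). The fastener is at (111,115), (512,128), (210,387) and (663,449) across the b1, b2, scene and side tiles.

```bash
python3 - <<'E'
from h import *
b1,b2,b3,b4,s,d=[load(k) for k in ["b1","b2","b3","b4","s1","d1"]]
f1=lambda p:(215+p[1]/2,10+199.5-p[0]/2); f2=lambda p:(280+p[1]/2,10+199.5-(p[0]-400)/2)
fs=lambda p:(375+p[0]/4,205+(p[1]-300)/4); fd=lambda p:(285+(p[0]-400)/4,258+(p[1]-300)/4)
O=[(b1,f1((111,115))),(b2,f2((512,128))),(s,fs((210,387))),(d,fd((663,449))),(b3,(356,130.5)),(b4,(267,134))]
print("F all",tri(O));print("wrist",tri(O[:2]+O[4:]));print("fixed",tri(O[2:4]))
for c,p in O: print(c["n"],onz(c,p,.032).round(4))
C=[[(75,14),(358,82),(320,265),(33,188)],[(478,27),(768,105),(715,286),(430,208)],[(722,387),(512,330),(470,440),(690,517)]]
C[2]=[(690,517),(470,440),(512,330),(722,387)]
M=np.array([[-80,50],[80,50],[80,-50],[-80,-50]])/1000
obs=[(c,f(p),i) for c,f,ps in [(b1,f1,C[0]),(b2,f2,C[1]),(d,fd,C[2])] for i,p in enumerate(ps)]
def X(q,m): cs,sn=np.cos(q[2]),np.sin(q[2]); return np.r_[q[0]+cs*m[0]-sn*m[1],q[1]+sn*m[0]+cs*m[1],q[3]]
for sel,nm in [(obs[:8],"wrist"),(obs[8:],"side"),(obs,"all")]:
    r=least_squares(lambda q:np.concatenate([proj(c,X(q,M[i]))-p for c,p,i in sel]),[.47,.28,-.27,.048],loss="soft_l1")
    print(nm,r.x.round(4),r.cost.round(1),r.fun.round(1).tolist()); q=r.x; print(" F pred",X(q,[-.05,0]).round(4))
c1,c2=load("c1"),load("c2")
A=[(103,64),(182,34),(224,161),(147,185)];B=[(580,57),(661,36),(698,161),(622,185)]
obs=[(c1,(p[0]+120,p[1]),i) for i,p in zip([1,2,3,0],A)]+[(c2,(p[0]-280,p[1]),i) for i,p in zip([1,2,3,0],B)]
r=least_squares(lambda q:np.concatenate([proj(c,X(q,M[i]))-p for c,p,i in obs]),[.52,-.265,-.3,.03],loss="soft_l1");print("cover",r.x.round(4),r.fun.round(1).tolist())
E
```

```text
F all (array([0.42190719, 0.26648091, 0.02489259]), [[-0.5, 0.4], [-0.2, -0.1], [-0.5, 0.1], [0.1, -0.2], [-0.4, 0.0], [-0.7, -0.2]])
wrist (array([0.4218043 , 0.26608816, 0.02344941]), [[-0.0, 0.3], [0.1, -0.2], [-0.1, 0.0], [0.0, -0.2]])
fixed (array([0.42224647, 0.26778921, 0.02593792]), [[-0.0, -0.0], [-0.0, 0.0]])
wrist [0.4233 0.2647 0.032 ]
wrist [0.4228 0.2668 0.032 ]
scene [0.4311 0.2685 0.032 ]
side [0.4225 0.2713 0.032 ]
wrist [0.4224 0.2669 0.032 ]
wrist [0.4222 0.2646 0.032 ]
wrist [ 0.4709  0.252  -0.2547  0.0436] 3.6 [0.2, 0.1, -1.0, -1.5, 0.2, -0.1, 0.4, 0.8, 0.6, -0.0, -0.1, 0.0, 0.1, 1.4, -1.1, -1.2]
 F pred [0.4225 0.2646 0.0436]
side [ 0.4696  0.2563 -0.2793  0.049 ] 2.2 [-0.4, -2.0, -0.7, 0.9, 0.5, -0.0, 0.6, 0.3]
 F pred [0.4215 0.27   0.049 ]
all [ 0.4708  0.2521 -0.2563  0.0434] 6.9 [0.1, 0.1, -0.9, -1.3, 0.2, 0.2, 0.3, 0.9, 0.5, -0.0, -0.0, 0.2, 0.1, 1.7, -1.3, -1.0, -0.4, -2.9, -0.8, 1.3, -0.3, 0.3, -0.2, -0.5]
 F pred [0.4224 0.2648 0.0434]
cover [ 0.52   -0.2653  0.3149  0.0223] [1.0, -1.1, 1.0, -0.5, 1.0, -0.8, 0.0, 0.4, -0.9, 1.9, -0.6, -0.5, -0.3, 0.6, -1.1, 0.5]
```

Corrected height-consistent estimates:
- **Fastener:** (0.4224, 0.266), with the slot at about -115°.
- **Box:** centre (0.471, 0.252), yaw -0.255.
- **Handle:** (0.6594, -0.066), faces at 17° mod 90.

Triangulated heights come out 5–8 mm under the text for the low objects, so I'll confirm height by contact force. Now I'll grasp the driver.

```bash
cat >> h.py <<'E'
def st(m=""):
    print(m,"t",round(bot.current_clock(),1),"p",np.round(bot.current_ee_pos(),4),"F",np.round(bot.current_contact_force(),1),"M",np.round(bot.current_ft_torque(),2),"op",round(bot.current_opening(),3),"g",round(bot.current_grip_force(),1))
E
python3 - <<'E'
from h import *
v=down(np.radians(-73)); x,y=.6594,-.066
bot.set_gripper(.6)
bot.goto((x,y,.20),v); bot.line_to((x,y,.088),max_speed=.12); st("at")
bot.set_gripper(0.,40); st("grip")
bot.line_to((x,y,.27),max_speed=.15); st("up")
c=cam("wrist","g1"); T=Ro.from_rotvec(bot.current_tool_rot()).as_matrix(); p=np.array(bot.current_ee_pos())
q=proj(c,p+[0,0,-.081]);print(q,proj(c,p+[0,0,-.04]))
s=cam("scene","g1s");d=cam("side","g1d")
R=lambda im,s:cv2.resize(im,None,fx=s,fy=s,interpolation=cv2.INTER_CUBIC)
def crop(c,X,w,h,s):
    q=proj(c,X);x0=int(np.clip(q[0]-w/2,0,640-w));y0=int(np.clip(q[1]-h/2,0,400-h));print(c["n"],x0,y0)
    return R(c["pixels"][y0:y0+h,x0:x0+w],s)
tip=p+[0,0,-.081]
cv2.imwrite("pics/m3.png",np.hstack([crop(c,p+[0,0,-.05],100,120,4),np.vstack([crop(s,tip+[0,0,.03],80,48,5),crop(d,tip+[0,0,.03],80,48,5)])]))
E
```

```text
at t 10.1 p [ 0.6602 -0.0662  0.0892] F [-0.4 -0.7  0.5] M [ 0.01 -0.02  0.03] op 0.6 g 0.0
grip t 10.7 p [ 0.6596 -0.0661  0.0883] F [0.  0.  1.3] M [ 0.01  0.04 -0.08] op 0.28 g 40.0
up t 12.0 p [ 0.6588 -0.0659  0.2686] F [-0.8 -0.5 -0.7] M [-0.01  0.01 -0.01] op 0.283 g 40.0
[322.98362975 205.73758954] [323.02527286 223.22150288]
wrist 273 158
scene 244 157
side 236 141
```

View pics/m3.png

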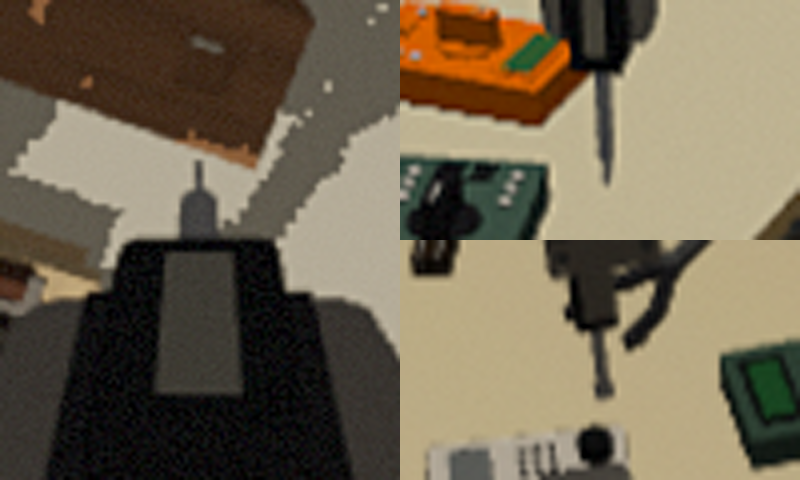

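The wrist view shows the blade edge-on at (199,162), so its width lies along tool x and the tip is centred and full length. Next I'll carry it to the fastener and seat it, watching the force.

```bash
python3 - <<'E'
from h import *
F=np.array([.4224,.2659])
v=down(np.radians(-25.5))
bot.line_to((.6594,-.066,.28)); 
bot.line_to((F[0],F[1],.28),rot=v,max_speed=.25); st("over")
bot.line_to((F[0],F[1],.135),max_speed=.15); bot.hold(.2); st("near")
cam("wrist","f1")
f0=np.array(bot.current_contact_force())
for z in np.arange(.120,.1075,-.001):
    bot.line_to((F[0],F[1],z),max_speed=.03); f=np.array(bot.current_contact_force())
    print(round(z,4),np.round(f-f0,1),round(bot.current_ee_pos()[2],4))
    if abs(f[2]-f0[2])>5: break
st()
c=cam("wrist","f2"); print(proj(c,[F[0],F[1],.032]))
im=cv2.resize(c["pixels"][150:270,262:382],None,fx=5,fy=5,interpolation=cv2.INTER_CUBIC); cv2.imwrite("pics/m4.png",im)
E
```

```text
over t 14.2 p [0.4228 0.2653 0.2799] F [ 0.1  0.4 -0.5] M [-0.08  0.   -0.02] op 0.283 g 40.0
near t 15.5 p [0.423  0.2661 0.1359] F [-0.   0.4 -0.7] M [ 0.   -0.1   0.04] op 0.279 g 40.0
0.12 [-0.4  0.9  1.1] 0.1199
0.119 [-0.6  1.   1.5] 0.1191
0.118 [-0.2  0.6  0.9] 0.1179
0.117 [-0.4  1.3  0.4] 0.1169
0.116 [-0.5  0.4  0.4] 0.1159
0.115 [-0.4  1.5  0.1] 0.1149
0.114 [-0.4  0.8  0.3] 0.1139
0.113 [-0.5  1.6 -0.1] 0.1129
0.112 [-0.2  0.9  0.2] 0.1119
0.111 [-0.3  1.4  0.3] 0.1109
0.11 [ 0.9  1.4 -0.5] 0.1099
0.109 [-0.9  1.1  1.9] 0.1092
0.108 [-1.9  0.2  7.1] 0.109
 t 19.2 p [0.4227 0.266  0.109 ] F [-1.6 -0.8  6.1] M [-0.21  0.44  0.01] op 0.277 g 40.0
[322.49223139 208.36407429]
```

Contact came at TCP z = 0.109, exactly the slot floor (0.028), so the blade is seated. I'll turn clockwise.

```bash
python3 - <<'E'
from h import *
F=(.4225,.2659,.1092)
for a in list(range(-35,-106,-10))+[-109,-112,-115,-118,-121]:
    bot.line_to(F,rot=down(np.radians(a)),max_speed=.15); M=bot.current_ft_torque(); st(a)
    if a<-105 and M[2]>.3 : break
R=Ro.from_rotvec(bot.current_tool_rot()).as_matrix(); print(np.degrees(np.arctan2(R[1,1],R[0,1])))
E
```

```text
-35 t 19.6 p [0.4225 0.2659 0.1092] F [0.5 0.3 0.3] M [ 0.01 -0.01 -0.01] op 0.278 g 40.0
-45 t 19.9 p [0.4223 0.2661 0.1092] F [-1.1  1.7  0.7] M [ 0.35  0.22 -0.01] op 0.279 g 40.0
-55 t 20.3 p [0.4224 0.2661 0.1092] F [-0.6  2.2  0.8] M [0.47 0.27 0.09] op 0.282 g 40.0
-65 t 20.6 p [0.4224 0.2661 0.1092] F [-1.2  1.9  0.1] M [0.61 0.28 0.09] op 0.281 g 40.0
-75 t 20.9 p [0.4224 0.2661 0.1092] F [-1.6  2.8  0.4] M [0.72 0.26 0.02] op 0.285 g 40.0
-85 t 21.2 p [0.4225 0.266  0.1092] F [-0.7  2.2  0.1] M [ 0.79  0.21 -0.02] op 0.28 g 40.0
-95 t 21.6 p [0.4225 0.266  0.1092] F [-0.1  3.5 -0.8] M [0.89 0.16 0.05] op 0.279 g 40.0
-105 t 21.9 p [0.4226 0.266  0.1092] F [-0.6  2.9  0. ] M [0.95 0.03 0.02] op 0.277 g 40.0
-109 t 22.1 p [0.4226 0.266  0.1092] F [ 0.3  3.1 -0.7] M [1.   0.02 0.  ] op 0.284 g 40.0
-112 t 22.4 p [0.4226 0.266  0.1092] F [ 0.3  3.6 -0.8] M [ 1.02 -0.04  0.  ] op 0.28 g 40.0
-115 t 22.6 p [0.4226 0.2659 0.1092] F [ 0.9  3.4 -0.8] M [ 1.06 -0.09  0.07] op 0.282 g 40.0
-118 t 22.9 p [0.4226 0.2659 0.1092] F [-0.1  3.7 -0.5] M [ 1.06 -0.07  0.08] op 0.28 g 40.0
-121 t 23.1 p [0.4226 0.2659 0.1092] F [ 1.4  3.  -1. ] M [ 1.06 -0.21  0.07] op 0.281 g 40.0
-120.85425387642353
```

```bash
python3 - <<'E'
from h import *
a=np.radians(-114)
bot.line_to((.4225,.2659,.1092),rot=down(a)); 
bot.line_to((.4225,.2659,.17)); st("lift")
bot.line_to((.41,.22,.19),max_speed=.2)
c=cam("wrist","f3"); q=proj(c,[.4225,.2659,.032]);print(q)
x0=int(q[0]-50);y0=int(q[1]-37);print(x0,y0)
a=cv2.resize(c["pixels"][y0:y0+75,x0:x0+100],None,fx=6,fy=6,interpolation=cv2.INTER_CUBIC);cv2.imwrite("pics/m5.png",a)
# measured direction references: project slot at box-yaw
for ang in (-.255,-.255+np.pi/2):
    u=np.array([np.cos(ang),np.sin(ang)])*.009
    print([((proj(c,[.4225+s*u[0],.2659+s*u[1],.032])-[x0,y0])*6).round().tolist() for s in (-1,1)])
E
```

```text
lift t 24.0 p [0.4221 0.2654 0.1693] F [-0.7  0.5 -0.1] M [0.08 0.02 0.03] op 0.28 g 40.0
[279.03396187 190.38861095]
229 153
[[310.0, 271.0], [290.0, 177.0]]
[[348.0, 216.0], [253.0, 232.0]]
```

View pics/m5.png

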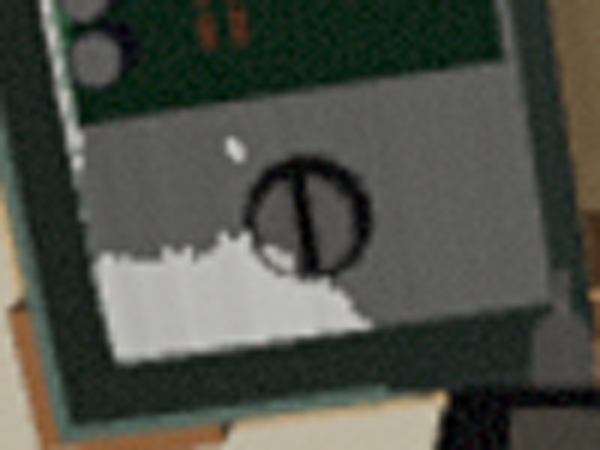

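The slot now runs (297,168)→(311,268), along the tray and slightly past its axis in the clockwise sense. That matches 1.6, fully home. I'll return the driver to its hole.

```bash
python3 - <<'E'
from h import *
x,y=.6596,-.0661; v=down(np.radians(-73))
bot.line_to((.41,.22,.28),max_speed=.2)
bot.line_to((x,y,.28),rot=v,max_speed=.25)
bot.line_to((x,y,.17),max_speed=.15); bot.hold(.2); st("above")
f0=np.array(bot.current_contact_force())
ok=True
for z in np.arange(.16,.0885,-.005):
    bot.line_to((x,y,z),max_speed=.06); f=np.array(bot.current_contact_force())-f0
    if np.abs(f).max()>5: print("force",z,f); ok=False; break
if ok: bot.line_to((x,y,.0895),max_speed=.03)
st("in")
if ok:
    bot.set_gripper(.6); bot.line_to((x,y,.20)); st("out")
    s=cam("scene","r1")["pixels"]; d=cam("side","r1d")["pixels"]
# numeric comparison with the first pictures
    for n,p,X in [("s1",s,None),("d1",d,None)]:
        c=load(n); q=proj(c,[x,y,.107]).astype(int); o=c["pixels"]; sl=np.s_[q[1]-25:q[1]+25,q[0]-15:q[0]+15]
        print(n,np.abs(o[sl].astype(int)-p[sl]).mean())
# cover refit at z=.03
c1,c2=load("c1"),load("c2"); M=np.array([[-80,50],[80,50],[80,-50],[-80,-50]])/1000
A=[(103,64),(182,34),(224,161),(147,185)];B=[(580,57),(661,36),(698,161),(622,185)]
X=lambda q,m:np.r_[q[0]+np.cos(q[2])*m[0]-np.sin(q[2])*m[1],q[1]+np.sin(q[2])*m[0]+np.cos(q[2])*m[1],.03]
obs=[(c1,(p[0]+120,p[1]),i) for i,p in zip([1,2,3,0],A)]+[(c2,(p[0]-280,p[1]),i) for i,p in zip([1,2,3,0],B)]
r=least_squares(lambda q:np.concatenate([proj(c,X(q,M[i]))-p for c,p,i in obs]),[.52,-.265,.3],loss="soft_l1");print("cover",r.x.round(4))
E
```

```text
above t 27.8 p [ 0.6603 -0.0663  0.1714] F [-0.2 -0.2  0.1] M [-0.03 -0.    0.01] op 0.28 g 40.0
in t 31.8 p [ 0.6597 -0.0661  0.0896] F [ 0.6 -0.8 -0.4] M [ 0.03 -0.04 -0.01] op 0.28 g 40.0
out t 33.3 p [ 0.6589 -0.0659  0.1986] F [ 0.  -0.   0.4] M [ 0.01 -0.05  0.04] op 0.597 g 0.0
s1 13.125555555555556
d1 26.51222222222222
cover [ 0.5204 -0.2653  0.3161]
```

```bash
python3 - <<'E'
from h import *
x,y,w=.5204,-.2653,.316; v=down(w-np.pi/2)
bot.line_to((.62,-.1,.26),max_speed=.25)
bot.goto((x,y,.18),v)
bot.line_to((x,y,.034),max_speed=.12); bot.hold(.2); st("at")
bot.set_gripper(0.,45); st("grip")
bot.line_to((x,y,.06),max_speed=.06); bot.hold(.2); st("lifted")
bot.line_to((x,y,.24),max_speed=.15)
v2=down(-.255-np.pi/2)
bot.line_to((.4709,.252,.24),rot=v2,max_speed=.2)
bot.line_to((.4709,.252,.122),max_speed=.12); bot.hold(.5); st("above")
c=cam("wrist","v1");s=cam("scene","v1s");d=cam("side","v1d")
R=lambda im,k:cv2.resize(im,None,fx=k,fy=k,interpolation=cv2.INTER_CUBIC)
B=np.array([.4709,.252,.065])
def crop(c,X,w,h,k):
    q=proj(c,X);x0=int(np.clip(q[0]-w/2,0,640-w));y0=int(np.clip(q[1]-h/2,0,400-h));print(c["n"],x0,y0)
    return R(c["pixels"][y0:y0+h,x0:x0+w],k)
hb=[.66,-.02,.10]
top=np.hstack([crop(s,B,100,75,4),crop(d,B,100,75,4)])
bot_=np.hstack([crop(c,B+[.03,0,0],320,300,1),np.zeros((300,80,3),np.uint8)+255,np.hstack([crop(s,hb,50,75,4),crop(d,hb,50,75,4)])])
cv2.imwrite("pics/m6.png",np.vstack([top,bot_]))
E
```

```text
at t 36.3 p [ 0.5208 -0.2656  0.0346] F [-0.   0.1 -0.7] M [-0.04 -0.07 -0.04] op 0.603 g 0.0
grip t 37.0 p [ 0.5204 -0.2653  0.034 ] F [0.2 0.2 0.9] M [-0.04 -0.04 -0.03] op 0.17 g 45.0
lifted t 37.8 p [ 0.5201 -0.265   0.0595] F [ 0.4  0.7 -1.1] M [ 0.06  0.04 -0.02] op 0.169 g 45.0
above t 43.5 p [0.4709 0.252  0.1221] F [ 0.3 -0.7 -1.8] M [ 0.06  0.02 -0.05] op 0.171 g 45.0
scene 370 185
side 284 245
wrist 152 28
scene 276 188
side 252 164
```

View pics/m6.png

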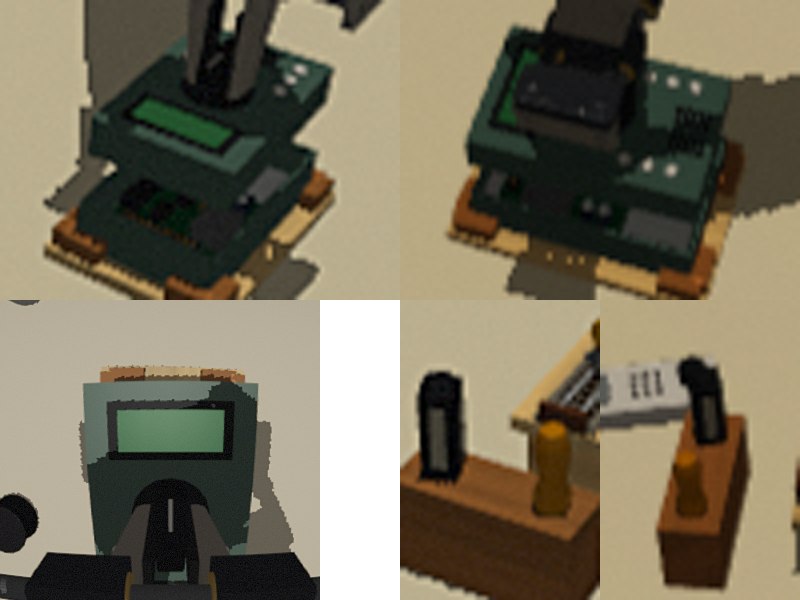

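The composite shows the cover held level over the box with its window at the socket end, and the driver standing upright in its hole at (440,425). The cover's far top corners are at (83,382) and (258,380) in the wrist tile. Next I'll refine box and cover poses with edge fits.

```bash
cat > fit.py <<'E'
from h import *
from scipy.optimize import minimize
from scipy.ndimage import map_coordinates as mc
def rect(L,W,skip=()):
    k=np.array([[-L,-W],[L,-W],[L,W],[-L,W]])/2; out=[]
    for i in range(4):
        if i in skip: continue
        a,b=k[i],k[(i+1)%4]; out.append(a+(b-a)*np.linspace(.08,.92,60)[:,None])
    return np.vstack(out)
def score(q,z,c,G,P):
    cs,sn=np.cos(q[2]),np.sin(q[2])
    X=np.c_[q[0]+cs*P[:,0]-sn*P[:,1],q[1]+sn*P[:,0]+cs*P[:,1],np.full(len(P),z)]
    u=np.array([proj(c,x) for x in X]); return mc(G,[u[:,1],u[:,0]],order=1).mean()
def grad(c):
    g=cv2.GaussianBlur(c["pixels"],(0,0),1.0).astype(np.float32)
    gx=cv2.Sobel(g,cv2.CV_32F,1,0);gy=cv2.Sobel(g,cv2.CV_32F,0,1)
    return np.minimum(np.sqrt(gx**2+gy**2).max(2),150)
def fit(q0,z,cams,P):
    Gs=[grad(c) for c in cams]
    f=lambda d:-sum(score(np.array(q0)+d*[.001,.001,.01],z,c,G,P) for c,G in zip(cams,Gs))
    S=[[0,0,0],[3,0,0],[0,3,0],[0,0,3]]
    r=min((minimize(f,s,method="Nelder-Mead",options=dict(initial_simplex=np.array(S)+s,maxiter=120)) for s in ([0,0,0],[-2,-2,-1.5])),key=lambda r:r.fun)
    return (np.array(q0)+r.x*[.001,.001,.01]).round(4),round(-r.fun/len(cams),1)
E
python3 - <<'E'
from fit import *
b=[load(k) for k in ("b1","b2","b3","b4")]; c=[load(k) for k in ("c1","c2")]
P=rect(.16,.10)
for z in (.048,.043): print("box",z,fit([.4709,.252,-.26],z,b[:2],P), fit([.4709,.252,-.26],z,[b[0]],P),fit([.4709,.252,-.26],z,[b[1]],P))
for z in (.03,): print("cover",z,fit([.5204,-.2653,.316],z,c,P))
f3=load("f3");print("F",onz(f3,(229+309/6,153+217/6),.032))
d,s,dv,sv=load("d1"),load("s1"),load("v1d"),load("v1s")
print("side box",fit([.4696,.2563,-.27],.048,[d],P),"scene box",fit([.468,.255,-.27],.048,[s],P))
q=np.mean([ (0,0)],0)
print("side cover",fit([.4696,.2563,-.27],.118,[dv],P),"scene cover",fit([.468,.255,-.27],.118,[sv],P))
v=load("v1");print("cover far corners",onz(v,(235,110),.118),onz(v,(410,108),.118))
u=np.array([[80,50],[80,-50]])/1000;R=Ro.from_euler("z",-.255).as_matrix()[:2,:2];print("expect",u@R.T+[.4709,.252])
E
```

```text
box 0.048 (array([ 0.4661,  0.2539, -0.2772]), np.float64(129.0)) (array([ 0.4664,  0.2536, -0.2792]), np.float64(139.2)) (array([ 0.4699,  0.253 , -0.2814]), np.float64(127.6))
box 0.043 (array([ 0.4693,  0.2528, -0.2808]), np.float64(137.0)) (array([ 0.4693,  0.2529, -0.2871]), np.float64(138.5)) (array([ 0.4694,  0.2527, -0.277 ]), np.float64(136.0))
cover 0.03 (array([ 0.5208, -0.2648,  0.3183]), np.float64(144.8))
F [0.42307473 0.26381382 0.032     ]
side box (array([ 0.4755,  0.252 , -0.2772]), np.float64(130.0)) scene box (array([ 0.4718,  0.2535, -0.2674]), np.float64(114.8))
side cover (array([ 0.4706,  0.2508, -0.2775]), np.float64(97.3)) scene cover (array([ 0.472 ,  0.2522, -0.264 ]), np.float64(98.6))
cover far corners [0.56150738 0.27947122 0.118     ] [0.53787377 0.18401612 0.118     ]
expect [[0.56092533 0.28020353]
 [0.53570079 0.1834372 ]]
```

```bash
python3 - <<'E'
from fit import *
bot.line_to((.4698,.2523,.122),rot=down(-.277-np.pi/2),max_speed=.05)
bot.line_to((.4698,.2523,.0925),max_speed=.05); bot.hold(1.0); st("hover")
P=rect(.16,.10)
dv,sv,v=cam("side","e1d"),cam("scene","e1s"),cam("wrist","e1")
print("side cover",fit([.4706,.2508,-.277],.0885,[dv],P),"scene cover",fit([.472,.2522,-.27],.0885,[sv],P))
print("wrist far edges",fit([.4698,.2523,-.277],.0885,[v],np.vstack([rect(.16,.10,(0,2,3)),rect(.16,.1,(1,3))[30:60],rect(.16,.1,(1,3))[60:90]])))
print(np.round(bot.current_joint_vel(),3),Ro.from_rotvec(bot.current_tool_rot()).as_matrix()[:,2].round(4))
E
```

```text
hover t 45.6 p [0.4698 0.2523 0.0925] F [ 0.1 -0.6 -0.7] M [0.06 0.01 0.02] op 0.172 g 45.0
side cover (array([ 0.4674,  0.2524, -0.2619]), np.float64(94.6)) scene cover (array([ 0.471 ,  0.2526, -0.2891]), np.float64(97.1))
wrist far edges (array([ 0.4704,  0.2525, -0.2749]), np.float64(122.3))
[ 0.001 -0.    -0.     0.001  0.001  0.   ] [-0. -0. -1.]
```

The cover is at (0.470, 0.2525), yaw about -0.275, which agrees with the box pose. It is still, level and shows no contact force, so I'm handing in.

```bash
python3 -c "
from workcell import bot
print(bot.job_done())"
```

```text
the job is handed in; nothing more can be done
None
```

The job is handed in at about 46 s: the fastener is turned fully home, the screwdriver is upright in its hole in the block, and the gripper is holding the cover still and level about 10 mm above the box, window over the socket strip.

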